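Fetch the squat tin from behind the jars and put it on the balance

ROBOT

A 6-joint arm with a two-finger parallel gripper is mounted at the origin on the work surface. World frame = base frame: x ahead of the robot, y to its left, z up, the work surface at z = 0. Lengths are in mm, angles in rad, forces in N, time in s.
With the tool pointing down it reaches from about 400 to 925 mm from the base axis. Payload 12.5 kg.
Tool frame: the origin (TCP) lies midway between the tips of the shut fingers; the grasp point (between the pads) lies 19 mm behind it (env.pinch_z is the z of the grasp point in the tool frame, in mm); z points along the fingers, y is the line along which they close (so a half turn about z gives the same grasp; the last joint's range is limited). The gripper opens to 95 mm and grips with 3 to 60 N. Pads are 20 mm wide; open, the fingers measure 119 mm over their backs; the gripper's body (75 mm by 180 mm) begins 59 mm behind the grasp point.
Start: joints at [1.236, 0.491, 1.559, -0, 1.092, -0.106], TCP at [141.737, 608.734, 214.661] pointing down, gripper open.
Joint ranges: [-3.1, 3.1], [-0.84, 2.19], [0.05, 2.79], [-1.13, 4.28], [0.06, 2.93], [-2.69, 2.69]. Speed limits (rad/s): [2.22, 2.22, 2.79, 3.14, 3.14, 3.14].

INTERFACE

Orientations are given as [roll, pitch, yaw] about the fixed x, y, z axes, in that order (R = Rz(yaw) Ry(pitch) Rx(roll)).
In Python, from cell import env, eyes gives the robot as it stands.
- The arm moves only by the shell command python3 -m inch 'ROWS'. ROWS is JSON, a list of rows, each a list of 3 entries, a list of its own where there are three numbers: the shift along the tool's x, y, z in units of 60 mm (1.0 is 60 mm), then the turn about the tool's z in units of 5 degrees (1.0 is 5 degrees), then the closure, from -1 (fully open) to 1 (shut). In form: [[[tx, ty, tz], turn, claw], ...]. A call has exactly 10 rows; each row shifts and turns the commanded pose from where the row before left it, along the tool's axes as they then stand; what a row does not reach is not made up. A row lasts 1/8 s, in which the tool goes at most 62.5 mm and 10.7 degrees, less where a joint would pass 70% of its speed; a pose out of reach is approached as far as the arm can. A call is refused whole if a number of a shift passes 1 or a number of a turn 1, either way. A call with a gripper value outside its range is refused whole. The fingers move at their own pace and stop on an object; the grip force is fixed at half the most. Time passes only in rows, so rows that do not move let the fingers close, or fill a call up. It gives the time, the measured TCP pose, the force, the opening and the grip force at its end, in the units of the state.
- env.state(): the state, without advancing time (a new reading comes with each control period).
- eyes.read_camera(name): name is "scene" or "top" or "wrist"; returns a dict with "pixels" (420x560x3 uint8, red, green, blue), "fx", "fy", "cx", "cy" (pixels), "extrinsics" (4x4, takes a point from world to camera coordinates). Camera axes: x right, y down, z forward; pixel columns grow to the right and rows downward; lengths in mm; the calibration is good to about 2 mm. A picture is of the moment at which its call begins. There is no depth.
- env.job_done(): hands the job in; it is judged then, once.
Trained networks look in a picture, given as the dict that the camera call returned (one of the last four; its "shot" number tells which), for a name from the list of things; names that differ only in an ending like _2 or _b are one class to them, and where a whole thing is asked for, a point or a joint stands for the part that bears it (a point fixed in the world has none). Each returns a list of dicts, best first, with "score" (0 to 1); they miss things now and then, are a little off and sometimes report something else, mostly with a low value. They report only what shows in the picture. A call takes as long as a camera call. They do not tell look-alikes from the thing itself.
- eyes.boxes_of(name, picture): "centre" ([row, column] in pixels, amid what is visible of it).
- eyes.cut_out(name, picture): "mask" (420x560 bool, what is visible of it) and "centre" ([row, column] in pixels, amid what is visible of it).
- eyes.spot_point(name, picture): "centre" ([row, column] in pixels: a listed point, or the origin of a listed thing).
The state is a dict: "t": time; "joints": joint angles; "qvel": joint speeds; "tau": joint torques, N m; "eef_pos": TCP position; "tcp_rot": TCP orientation; "ft_force": force on the tool from outside, world axes, zero at the start; "moment": the same for the moment, N m; "opening": opening from 0.0 (shut) to 1.0 (fully open); "grip_force": force on a finger pad.
Only numpy, scipy, OpenCV 4.12 (cv2) and the standard library are available. Lean on these libraries where they do the work, as an engineer would, in place of code of your own. Each camera call takes 0.05 s, during which the arm holds its last target. There are 200 camera calls.

TASK

The squat round tin at the back of the steel sample tray is next to be weighed, but three tall containers stand close around it: first move the jar, the rectangular canister and the bottle over onto the white board, then set the squat tin in the middle of the balance's pan. Once it is there, put each of the three back on the tray where it stood before. Keep all four upright, set them down gently without dropping them, and leave the petri dish and the little vial on the tray where they are.

Things in the scene. Friction and masses are not known exactly. Their poses are not given: they have to be found in the camera images.
- squat_tin: loose squat round steel tin with a paper dot on its lid, diameter 62 mm, height 34 mm, about 0.16 kg; stands at the back of the tray (the side away from the robot), hemmed in by the three tall containers with gaps of about 4 to 28 mm at the start. Origin: centre of its underside, z up.
- jar: loose tall round white plastic jar with a grey screw lid, diameter 58 mm over its whole height of 118 mm, about 0.22 kg; best gripped within 25 mm of its top, clear of its neighbours. Stands on the tray on one side of the squat tin or in front of it. Origin: centre of its underside, z up.
- canister: loose rectangular metal canister with a paper label round it, 56 mm along its x by 42 mm along its y, 120 mm high (straight sides to 118 mm), about 0.24 kg; best gripped within 25 mm of its top. Stands on the tray on one side of the squat tin or in front of it. Origin: centre of its underside, z up.
- bottle: loose slim round amber glass bottle with a white cap, body 44 mm in diameter and straight up to 88 mm, cap 32 mm in diameter, 116 mm high in all, about 0.24 kg; best gripped at the upper part of its straight body, about 75 mm up. Stands on the tray on one side of the squat tin or in front of it. Origin: centre of its underside, z up.
- tray: fixed shallow stainless steel tray, 265 mm along its x by 325 mm along its y, rim 20 mm high, walls 3 mm; the inner floor, on which the containers stand, is 3 mm above the bench. Origin: centre of its underside, its x axis points away from the robot.
- balance: fixed white laboratory balance, left or right of the tray; low keypad and display towards the robot. Round steel pan 140 mm in diameter, its flat top 72 mm above the bench, is its highest part (casing 54 mm). Origin: on the bench straight below the pan's centre; x points away from the robot; the casing reaches from -171 to +93 mm along x and 100 mm to either side along y.
- board: fixed white plastic board lying on the bench, the side area: 200 mm along its x by 240 mm along its y, flat top 12 mm above the bench. Origin: centre of its underside. Empty at the start, lies on the other side of the tray from the balance.
- petri_dish: bystander: closed glass petri dish with something dark in it, 60 mm in diameter, 16 mm high, in one of the tray's corners nearest the robot. Not to be disturbed. Origin: centre of its underside.
- vial: bystander: small clear vial with a black cap, 30 mm in diameter, 56 mm high, in the other of the tray's corners nearest the robot. Not to be disturbed. Origin: centre of its underside.
Mind the look-alikes: they are no part of the job. There is more than one size of the squat_tin; the job needs the largest.

How it is judged:
By the outcome, as a careful person would: the job done as asked, in the order asked, and still so for the second after the job is handed in, with the robot touching nothing.
It also fails if it takes over 147 s, if anything falls off the work surface, if the arm or the gripper's body presses on something with over 40 N, if the wrist force passes 120 N, or if a joint passes its speed limit or range.

## Working session

There is one attempt and no reset: what is moved stays moved. The work goes in short steps, Python scripts to look and compute and a shell command to move; the robot and the scene stay as the last step left them, time stands still between calls to the robot, and variables do not carry over. Pictures are saved under pics/ and viewed, at most 14 in all, crops included, and the job is handed in when it is done.

```bash
mkdir -p pics; ls; python3 - <<'E'
from cell import env, eyes
import cv2, numpy as np
s=env.state(); print({k:np.round(v,3).tolist() for k,v in s.items()}, env.pinch_z)
for n in ("top","scene"):
    p=eyes.read_camera(n); cv2.imwrite(f"pics/{n}0.png",p["pixels"][:,:,::-1])
    print(n,p["fx"],p["cx"],p["cy"],np.round(p["extrinsics"],3).tolist())
    for o in "squat_tin jar canister bottle tray balance board petri_dish vial".split():
        print(o,[(np.round(d["centre"]).tolist(),round(d["score"],2)) for d in eyes.boxes_of(o,p)],[(np.round(d["centre"]).tolist(),round(d["score"],2)) for d in eyes.spot_point(o,p)])
E
```

```text
pics
{'t': 0.0, 'joints': [1.236, 0.492, 1.559, 0.0, 1.092, -0.106], 'qvel': [-0.001, -0.002, -0.0, -0.0, -0.001, -0.0], 'tau': [0.0, -61.264, -25.817, 0.069, 0.048, -0.0], 'eef_pos': [141.639, 608.494, 214.07], 'tcp_rot': [-3.141, -0.0, 2.913], 'ft_force': [-0.241, 0.199, 0.497], 'moment': [-0.018, 0.017, 0.005], 'grip_force': 0.0, 'opening': 1.0} -18.8
top 391.98405626770943 283.6819897919282 208.43955278314473 [[-0.012, -1.0, -0.003, 0.563], [-0.978, 0.012, -0.21, 593.343], [0.21, 0.0, -0.978, 1004.956], [0.0, 0.0, 0.0, 1.0]]
squat_tin [([174.0, 372.0], 0.76), ([205.0, 366.0], 0.65), ([200.0, 281.0], 0.56)] [([202.0, 282.0], 0.88), ([175.0, 370.0], 0.53)]
jar [([206.0, 304.0], 0.89)] [([210.0, 303.0], 0.69)]
canister [([205.0, 252.0], 0.76)] [([206.0, 252.0], 0.72)]
bottle [([228.0, 275.0], 0.58)] [([229.0, 277.0], 0.51), ([252.0, 310.0], 0.48)]
tray [([222.0, 284.0], 0.83), ([240.0, 232.0], 0.7)] [([219.0, 276.0], 0.64)]
balance [([252.0, 433.0], 0.82), ([242.0, 140.0], 0.55)] [([239.0, 424.0], 0.65)]
board [([242.0, 138.0], 0.87)] [([239.0, 139.0], 0.56)]
petri_dish [([242.0, 23
[... 167 characters left out ...]
[0.337, -0.499, -0.798, -151.735], [-0.455, 0.656, -0.602, 1544.621], [0.0, 0.0, 0.0, 1.0]]
squat_tin [([293.0, 214.0], 0.83), ([317.0, 234.0], 0.73), ([226.0, 285.0], 0.58)] [([321.0, 236.0], 0.83), ([234.0, 284.0], 0.76), ([294.0, 214.0], 0.68)]
jar [([224.0, 258.0], 0.87)] [([244.0, 258.0], 0.88)]
canister [([191.0, 298.0], 0.98), ([240.0, 274.0], 0.55)] [([214.0, 298.0], 0.67)]
bottle [([185.0, 260.0], 0.77)] []
tray [([231.0, 245.0], 0.93)] [([223.0, 266.0], 0.6)]
balance [([308.0, 98.0], 0.64)] [([321.0, 116.0], 0.96)]
board [([149.0, 331.0], 0.71)] [([148.0, 329.0], 0.83)]
petri_dish [([186.0, 272.0], 0.48)] [([189.0, 276.0], 0.82)]
vial [([224.0, 212.0], 0.6)] [([232.0, 213.0], 0.6)]
```

View pics/top0.png

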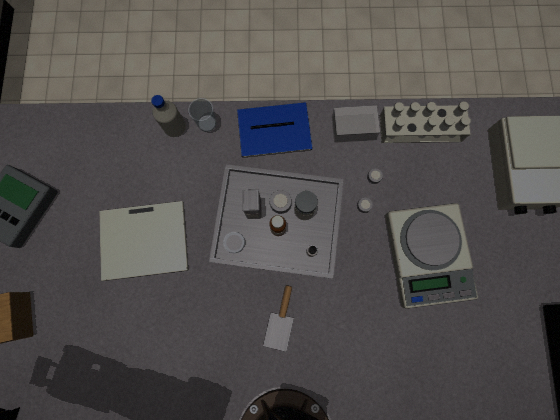

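View pics/scene0.png

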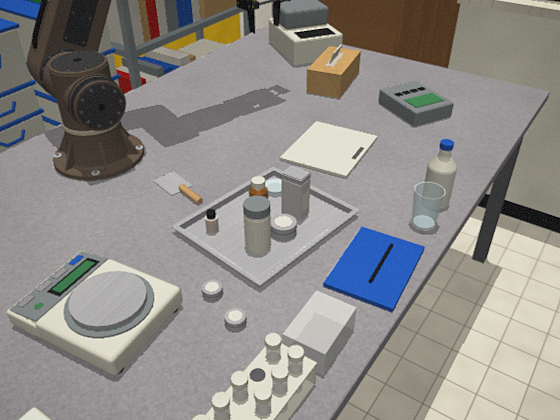

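Top view: the tray holds the canister (205,252), the tin with its lid (202,281), the jar (206,304), the bottle (228,277), the petri dish (242,233) and the vial (251,312). The look-alike tins lie outside the tray at (175,375) and (205,365). The board is on the left (240,142) and the balance on the right (238,432). The scene view agrees: tin (226,285), look-alikes (290,213) and (318,235).

```bash
cat > h.py <<'E'
from cell import env, eyes
import cv2, numpy as np
def ray(p,rc):
    E=np.array(p["extrinsics"]);R=E[:3,:3];C=-R.T@E[:3,3]
    d=R.T@np.array([(rc[1]-p["cx"])/p["fx"],(rc[0]-p["cy"])/p["fy"],1]);return C,d/np.linalg.norm(d)
def at_z(p,rc,z):
    C,d=ray(p,rc);return C+d*(z-C[2])/d[2]
def proj(p,X):
    E=np.array(p["extrinsics"]);q=E[:3,:3]@np.array(X)+E[:3,3]
    return np.array([p["cy"]+p["fy"]*q[1]/q[2],p["cx"]+p["fx"]*q[0]/q[2]])
def tri(obs):
    A=np.zeros((3,3));b=np.zeros(3);r=[]
    for p,rc in obs:
        C,d=ray(p,rc);M=np.eye(3)-np.outer(d,d);A+=M;b+=M@C
    return np.linalg.solve(A,b)
def to_tool(dxyz,yaw):
    c,s=np.cos(yaw),np.sin(yaw);return np.array([c*dxyz[0]+s*dxyz[1],s*dxyz[0]-c*dxyz[1],-dxyz[2]])/60
def save(p,n): cv2.imwrite(f"pics/{n}.png",p["pixels"][:,:,::-1])
E
python3 - <<'E'
from h import *
p=eyes.read_camera("top"); q=eyes.read_camera("scene")
for o,rc,z in [("tray",(222,277),3),("tin",(202,281),37),("jar",(206,304),110),("can",(200,251),122),("bottle",(222,277),118),("board",(240,142),12),("pan",(238,432),72),("petri",(242,233),15),("vial",(250,312),58)]: print(o,np.round(at_z(p,rc,z)))
for o,a,b in [("pan",(238,432),(302,108))]: print(o,tri([(p,a),(q,b)]))
s=env.state(); w=eyes.read_camera("wrist"); E=w["extrinsics"]; C=-E[:3,:3].T@E[:3,3]
print(C,E[:3,:3].round(3),w["fx"]); print(to_tool(np.array([640-142,0-608,190]),s["tcp_rot"][2]))
E
```

```text
tray [567.  13.   3.]
tin [617.   1.  37.]
jar [589. -60. 110.]
can [604.  78. 122.]
bottle [546.  11. 118.]
board [518. 393.  12.]
pan [ 506. -399.   72.]
petri [509. 136.  15.]
vial [480. -81.  58.]
pan [ 507.73077587 -403.48154607   61.1850329 ]
[ 72.12935865 625.38422443 384.42055134] [[ 0.226  0.974  0.   ]
 [ 0.942 -0.219  0.254]
 [ 0.248 -0.057 -0.967]] 308.6224735509022
[-10.38194495  -7.98684315  -3.16666667]
```

Most likely the largest tin is the one on the tray (202,281). I'll move the wrist camera over the tray for a close view.

```bash
python3 -m inch '[[[-0.64,-0.57,-0.13],0,-1],[[-0.64,-0.57,-0.13],0,-1],[[-0.64,-0.57,-0.13],0,-1],[[-0.64,-0.57,-0.13],0,-1],[[-0.64,-0.57,-0.13],0,-1],[[-0.64,-0.57,-0.13],0,-1],[[-0.64,-0.57,-0.13],0,-1],[[-0.64,-0.57,-0.13],0,-1],[[-0.64,-0.57,-0.13],0,-1],[[-0.64,-0.57,-0.13],0,-1]]'
python3 -m inch '[[[-0.64,-0.57,-0.13],0,-1],[[-0.64,-0.57,-0.13],0,-1],[[-0.64,-0.57,-0.13],0,-1],[[-0.64,-0.57,-0.13],0,-1],[[-0.64,-0.57,-0.13],0,-1],[[0,0,0],1,-1],[[0,0,0],1,-1],[[0,0,0],1,-1],[[0,0,0],1,-1],[[0,0,0],1,-1]]'
python3 -m inch '[[[0,0,0],1,-1],[[0,0,0],1,-1],[[0,0,0],1,-1],[[0,0,0],1,-1],[[0,0,0],1,-1],[[0,0,0],1,-1],[[0,0,0],1,-1],[[0,0,0],1,-1],[[0,0,0],1,-1],[[0,0,0],1,-1]]'
python3 - <<'E'
from h import *
p=eyes.read_camera("wrist");save(p,"w1")
np.save("w1.npy",p,allow_pickle=True)
for o in "squat_tin jar canister bottle petri_dish vial".split():
    print(o,[(np.round(d["centre"]).tolist(),round(d["score"],2)) for d in eyes.boxes_of(o,p)],[(np.round(d["centre"]).tolist(),round(d["score"],2)) for d in eyes.spot_point(o,p)])
E
```

```text
t: 3.3
eef_pos: [438.9, 187.0, 293.1]
tcp_rot: [3.141, 0.001, 2.913]
ft_force: [-0.2, 0.9, -0.0]
opening: 1.002
grip_force: 0.0
t: 4.55
eef_pos: [586.3, -21.6, 331.6]
tcp_rot: [3.142, -0.0, 2.474]
ft_force: [1.3, 0.3, 0.6]
opening: 1.003
grip_force: 0.0
t: 5.8
eef_pos: [586.3, -21.5, 331.7]
tcp_rot: [3.142, -0.0, 1.601]
ft_force: [0.4, 0.9, -0.4]
opening: 1.003
grip_force: 0.0
squat_tin [([314.0, 344.0], 0.73), ([152.0, 310.0], 0.7), ([208.0, 295.0], 0.61), ([151.0, 259.0], 0.54)] [([149.0, 313.0], 0.8), ([308.0, 342.0], 0.6), ([200.0, 219.0], 0.28)]
jar [([205.0, 295.0], 0.79)] [([190.0, 291.0], 0.66)]
canister [([97.0, 303.0], 0.79)] [([103.0, 301.0], 0.72)]
bottle [([151.0, 260.0], 0.55)] [([148.0, 263.0], 0.66), ([150.0, 308.0], 0.4)]
petri_dish [([59.0, 235.0], 0.76), ([206.0, 294.0], 0.73)] [([64.0, 237.0], 0.89)]
vial [([205.0, 218.0], 0.93)] [([200.0, 221.0], 0.61)]
```

View pics/w1.png

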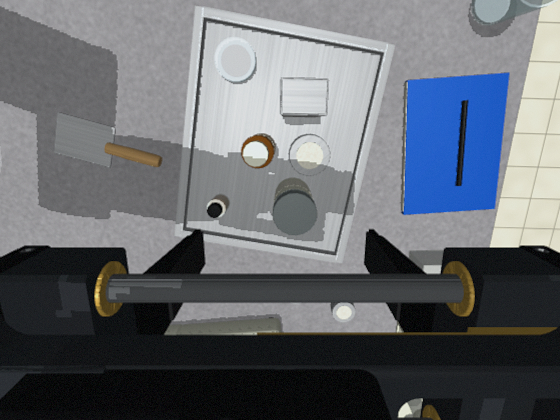

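The wrist view shows the tray with the tin's lid and paper dot at (153,309), the jar's grey lid (213,295), the canister's top (97,304), the bottle's cap (153,258), the petri dish (59,236) and the vial (209,215). A look-alike lies at (312,344). The tin at (153,309) is clearly larger than the look-alikes and stands among the three. I'll take a second view and fit the shapes.

```bash
python3 -m inch '[[[0,-0.5,0],0.8,-1],[[0,-0.5,0],1,-1],[[0,-0.5,0],0,-1],[[0,-0.5,0],0,-1],[[-0.5,0,0],0,-1],[[0,0,0],0,-1],[[0,0,0],0,-1],[[0,0,0],0,-1],[[0,0,0],0,-1],[[0,0,0],0,-1]]'
cat > fit.py <<'E'
from h import *
from scipy.optimize import minimize
th=np.linspace(0,2*np.pi,40,endpoint=False)
def cyl(r,z0,z1): return [np.c_[r*np.cos(th),r*np.sin(th),0*th+z] for z in (z0,z1)]
MOD={"squat_tin":[cyl(31,0,34)],"jar":[cyl(29,0,118)],"bottle":[cyl(22,0,88),cyl(16,88,116)],
 "canister":[[np.array([[a*28,b*21,z] for a in(-1,1) for b in(-1,1)],float) for z in(0,118)]],"petri_dish":[cyl(30,0,16)],"vial":[cyl(15,0,56)]}
def render(p,o,v):
    m=np.zeros((420,560),np.uint8); c,s=np.cos(v[3]),np.sin(v[3]); R=np.array([[c,-s,0],[s,c,0],[0,0,1]])
    for part in MOD[o]:
        P=np.vstack(part)@R.T+v[:3]; uv=np.array([proj(p,X)[::-1] for X in P])
        cv2.fillConvexPoly(m,cv2.convexHull((uv*16).round().astype(np.int32)),1,shift=4)
    return cv2.GaussianBlur(m.astype(np.float32),(0,0),1.0)
def mask(o,p,near):
    c=[d for d in eyes.cut_out(o,p) if np.hypot(*(np.array(d["centre"])-near))<30]
    return cv2.GaussianBlur(c[0]["mask"].astype(np.float32),(0,0),1.0) if c else None
def fit(o,guess,pics,freez=True,yaw=False):
    M=[(p,mask(o,p,proj(p,np.array(guess[:3])+[0,0,60 if o in("jar","canister","bottle") else 15]))) for p in pics]
    M=[m for m in M if m[1] is not None]
    def cost(u):
        v=[u[0]*1.,u[1],u[2] if freez else guess[2],guess[3]+(u[3]/50 if yaw else 0)]
        return sum(((render(p,o,v)-m)**2).sum()/m.sum() for p,m in M)/max(len(M),1)
    u0=np.array([guess[0],guess[1],guess[2],0.])
    r=min((minimize(cost,u0+np.array(d),method="Nelder-Mead",options=dict(initial_simplex=np.vstack([u0+np.array(d)]+[u0+np.array(d)+8*np.eye(4)[i] for i in range(4)]),maxiter=160)) for d in([0,0,0,0],[0,0,3,-6])),key=lambda r:r.fun)
    u=r.x; return np.round([u[0],u[1],u[2] if freez else guess[2],guess[3]+u[3]/50 if yaw else 0],2),round(r.fun,3),len(M)
E
python3 - <<'E'
from fit import *
print(env.state()["eef_pos"],env.state()["tcp_rot"])
g={"squat_tin":(617,1,3,0),"jar":(589,-60,3,0),"canister":(604,78,3,0),"bottle":(546,11,3,0),"petri_dish":(509,136,3,0),"vial":(480,-81,3,0)}
q=eyes.read_camera("wrist");save(q,"w2");np.save("w2.npy",q,allow_pickle=True)
t=eyes.read_camera("top");s=eyes.read_camera("scene")
for o in g:
    for nm,ps in(("w",[q]),("wts",[q,t,s])): print(o,nm,*fit(o,g[o],ps,nm!="w",o=="canister"),flush=True)
E
```

```text
t: 7.7
eef_pos: [463.2, -43.5, 331.6]
tcp_rot: [-3.141, -0.0, 1.447]
ft_force: [-0.3, 0.8, -0.7]
opening: 0.999
grip_force: 0.0
[463.23089072 -43.52847229 331.55065625] [-3.14146174e+00 -1.44374827e-04  1.44715306e+00]
squat_tin w [623.13   4.32   3.     0.  ] 0.014 1
squat_tin wts [623.35   4.34   2.33   0.  ] 0.04 2
jar w [599.88 -62.34   3.     0.  ] 0.031 1
jar wts [ 6.0045e+02 -6.3210e+01  4.6000e-01  0.0000e+00] 0.025 2
canister w [6.056e+02 8.044e+01 3.000e+00 6.000e-02] 0.03 1
canister wts [6.0532e+02 8.0130e+01 2.0900e+00 7.0000e-02] 0.058 3
bottle w [549.29  12.31   3.     0.  ] 0.011 1
bottle wts [547.62  12.28   8.61   0.  ] 0.882 2
petri_dish w [510.33 136.79   3.     0.  ] 0.006 1
petri_dish wts [508.15 133.83   4.62   0.  ] 0.586 3
vial w [481.34 -75.14   3.     0.  ] 0.188 1
vial wts [481.2  -79.69  -3.69   0.  ] 0.182 2
```

View pics/w2.png

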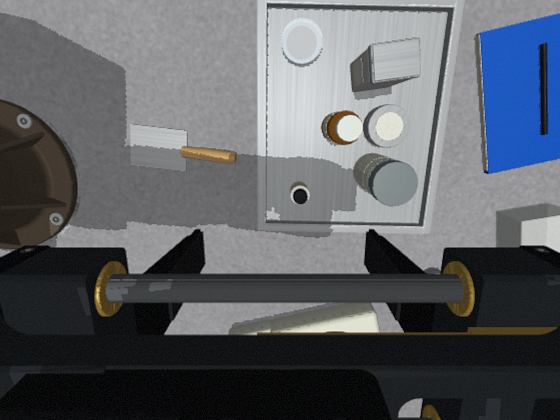

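The fits agree with the picture: tin lid (125,386), jar lid (182,393), canister top (62,395), bottle cap (128,349). Bases sit about 2–3 mm up, as described. Next I position above the jar.

```bash
python3 -m inch '[[[0,0,0],-1,-1],[[0,0,0],-1,-1],[[0,0,0],-0.17,-1],[[-0.09,0.45,0.3],0,-1],[[-0.09,0.45,0.3],0,-1],[[-0.09,0.45,0.3],0,-1],[[-0.1,0.45,0.3],0,-1],[[-0.1,0.45,0.33],0,-1],[[0,0,0],0,-1],[[0,0,0],0,-1]]'
cat > g.py <<'E'
import sys; from h import *
s=env.state(); T=np.array(list(map(float,sys.argv[1:4]))); print(s["eef_pos"].round(1) if hasattr(s["eef_pos"],"round") else s["eef_pos"],round(s["tcp_rot"][2],3),"opening",round(s["opening"],3),"shift units",to_tool(T-np.array(s["eef_pos"]),s["tcp_rot"][2]).round(2))
E
python3 g.py 600 -62.5 90
```

```text
t: 10.3
eef_pos: [599.3, -63.0, 240.1]
tcp_rot: [-3.141, -0.0, 1.635]
ft_force: [1.0, -0.9, 0.9]
opening: 1.002
grip_force: 0.0
[599.3 -63.  240.1] 1.635 opening 1.002 shift units [0.01 0.01 2.5 ]
```

```bash
python3 -m inch '[[[0,0.01,0.4],0,-1],[[0,0,0.4],0,-1],[[0,0,0.4],0,-1],[[0,0,0.4],0,-1],[[0,0,0.3],0,-1],[[0,0,0.3],0,-1],[[0,0,0.2],0,-1],[[0,0,0.1],0,-1],[[0,0,0],0,-1],[[0,0,0],0,1]]'
python3 -m inch '[[[0,0,0],0,1],[[0,0,0],0,1],[[0,0,0],0,1],[[0,0,0],0,1],[[0,0,0],0,1],[[0,0,0],0,1],[[0,0,0],0,1],[[0,0,0],0,1],[[0,0,0],0,1],[[0,0,0],0,1]]'
python3 g.py 600 -62.5 240
```

```text
t: 11.55
eef_pos: [600.5, -63.1, 90.4]
tcp_rot: [3.141, 0.0, 1.636]
ft_force: [-0.3, 0.3, 0.4]
opening: 0.941
grip_force: 0.0
t: 12.8
eef_pos: [600.4, -63.0, 89.9]
tcp_rot: [3.141, -0.0, 1.636]
ft_force: [-0.7, 1.1, 1.4]
opening: 0.607
grip_force: 30.0
[600.4 -63.   89.9] 1.636 opening 0.607 shift units [ 0.01 -0.01 -2.5 ]
```

```bash
python3 -m inch '[[[0,0,-0.3],0,1],[[0,0,-0.5],0,1],[[0,0,-0.6],0,1],[[0,0,-0.6],0,1],[[0,0,-0.5],0,1],[[0.3,-0.05,0],0,1],[[0.5,-0.05,0],0,1],[[0.58,-0.05,0],0,1],[[0.58,-0.05,0],0,1],[[0.58,-0.05,0],0,1]]'
python3 -m inch '[[[0.58,-0.05,0],0,1],[[0.58,-0.05,0],0,1],[[0.58,-0.05,0],0,1],[[0.58,-0.05,0],0,1],[[0.58,-0.05,0],0,1],[[0.58,-0.05,0],0,1],[[0.58,-0.05,0],0,1],[[0.58,-0.05,0],0,1],[[0.58,-0.04,0],0,1],[[0.58,-0.05,0],0,1]]'
python3 -m inch '[[[0.35,0,0],0,1],[[0.18,0,0],0,1],[[0,0,0],0,1],[[0,0,0.3],0,1],[[0,0,0.4],0,1],[[0,0,0.4],0,1],[[0,0,0.4],0,1],[[0,0,0.3],0,1],[[0,0,0.2],0,1],[[0,0,0.1],0,1]]'
python3 g.py 518 465 99
python3 - <<'E'
from h import *
p=eyes.read_camera("scene");save(p,"s1")
E
```

```text
t: 14.05
eef_pos: [574.0, 90.0, 238.7]
tcp_rot: [-3.139, -0.0, 1.636]
ft_force: [0.4, -0.2, -0.5]
opening: 0.606
grip_force: 30.0
t: 15.3
eef_pos: [521.7, 434.9, 238.4]
tcp_rot: [-3.14, 0.001, 1.637]
ft_force: [0.0, -0.6, -1.4]
opening: 0.603
grip_force: 30.0
t: 16.55
eef_pos: [521.3, 464.9, 113.2]
tcp_rot: [-3.141, 0.0, 1.636]
ft_force: [0.0, 0.0, -1.9]
opening: 0.606
grip_force: 30.0
[521.3 464.9 113.2] 1.636 opening 0.606 shift units [ 0.01 -0.06  0.24]
```

View pics/s1.png

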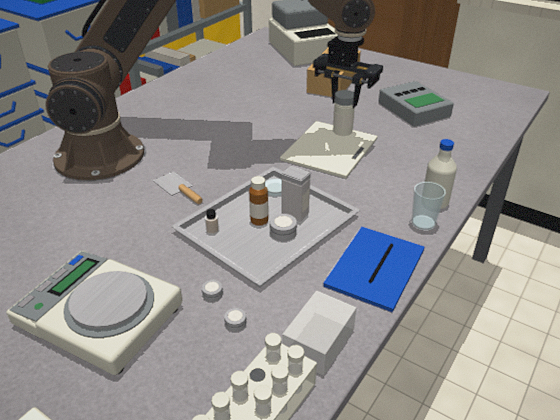

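The jar hangs upright over the board (113,343). I'll lower and release it.

```bash
python3 -m inch '[[[0,0,0.1],0,1],[[0,0,0.07],0,1],[[0,0,0.03],0,1],[[0,0,0.02],0,1],[[0,0,0.01],0,1],[[0,0,0],0,1],[[0,0,0],0,1],[[0,0,0],0,1],[[0,0,0],0,1],[[0,0,0],0,1]]'
python3 g.py 518 465 99
```

```text
t: 17.85
eef_pos: [521.3, 465.1, 100.1]
tcp_rot: [3.141, -0.0, 1.636]
ft_force: [-0.0, -0.6, -1.0]
opening: 0.607
grip_force: 30.0
[521.3 465.1 100.1] 1.636 opening 0.607 shift units [ 0.   -0.05  0.02]
```

```bash
python3 -m inch '[[[0,0,0.01],0,1],[[0,0,0.01],0,1],[[0,0,0],0,1],[[0,0,0],0,1],[[0,0,0],0,1],[[0,0,0],0,1],[[0,0,0],0,1],[[0,0,0],0,1],[[0,0,0],0,1],[[0,0,0],0,1]]'
```

```text
t: 19.1
eef_pos: [521.3, 465.1, 98.9]
tcp_rot: [3.142, -0.0, 1.636]
ft_force: [-0.6, -0.2, 0.2]
opening: 0.603
grip_force: 30.0
```

```bash
python3 -m inch '[[[0,0,0],0,-1],[[0,0,0],0,-1],[[0,0,0],0,-1],[[0,0,0],0,-1],[[0,0,0],0,-1],[[0,0,-0.3],0,-1],[[0,0,-0.5],0,-1],[[0,0,-0.5],0,-1],[[0,0,-0.5],0,-1],[[0,0,-0.55],0,-1]]'
python3 -m inch '[[[-0.4,0.1,0],0,-1],[[-0.7,0.1,0],0,-1],[[-0.7,0.1,0],0,-1],[[-0.7,0.1,0],0,-1],[[-0.7,0.1,0],0,-1],[[-0.7,0.1,0],0,-1],[[-0.7,0.1,0],0,-1],[[-0.7,0.1,0],0,-1],[[-0.7,0.1,0],0,-1],[[-0.49,0.08,0],0,-1]]'
python3 - <<'E'
from fit import *
p=eyes.read_camera("scene");save(p,"s2");t=eyes.read_camera("top")
print(fit("jar",(521,465,12,0),[p,t]))
E
python3 g.py 605.5 80.3 90
```

```text
t: 20.35
eef_pos: [521.2, 465.1, 242.2]
tcp_rot: [3.141, -0.001, 1.636]
ft_force: [0.2, 0.3, -0.5]
opening: 1.0
grip_force: 0.0
t: 21.6
eef_pos: [605.0, 77.7, 239.7]
tcp_rot: [-3.141, 0.0, 1.635]
ft_force: [1.1, -0.1, -0.7]
opening: 0.999
grip_force: 0.0
(array([520.57, 466.15,   8.6 ,   0.  ]), np.float64(0.052), 2)
[605.   79.7 239.7] 1.635 opening 0.996 shift units [0.01 0.01 2.49]
```

```bash
python3 -m inch '[[[0.01,0.01,0.4],0,-1],[[0,0,0.4],0,-1],[[0,0,0.4],0,-1],[[0,0,0.4],0,-1],[[0,0,0.3],0,-1],[[0,0,0.3],0,-1],[[0,0,0.2],0,-1],[[0,0,0.1],0,-1],[[0,0,0],0,-1],[[0,0,0],0,1]]'
python3 -m inch '[[[0,0,0],0,1],[[0,0,0],0,1],[[0,0,0],0,1],[[0,0,0],0,1],[[0,0,0],0,1],[[0,0,0],0,1],[[0,0,0],0,1],[[0,0,0],0,1],[[0,0,0],0,1],[[0,0,0],0,1]]'
python3 g.py 518 393 240
```

```text
t: 23.05
eef_pos: [606.2, 81.0, 90.3]
tcp_rot: [3.141, -0.0, 1.636]
ft_force: [0.9, 0.9, -0.1]
opening: 0.943
grip_force: 0.0
t: 24.3
eef_pos: [606.0, 81.0, 89.9]
tcp_rot: [3.141, -0.0, 1.636]
ft_force: [1.0, 0.5, 2.6]
opening: 0.594
grip_force: 29.5
[606.   81.   89.9] 1.636 opening 0.594 shift units [ 5.28 -1.12 -2.5 ]
```

```bash
python3 -m inch '[[[0,0,-0.3],0,1],[[0,0,-0.5],0,1],[[0,0,-0.6],0,1],[[0,0,-0.6],0,1],[[0,0,-0.5],0,1],[[0.3,-0.1,0],0,1],[[0.5,-0.1,0],0,1],[[0.58,-0.1,0],0,1],[[0.58,-0.1,0],0,1],[[0.58,-0.1,0],0,1]]'
python3 -m inch '[[[0.58,-0.1,0],0,1],[[0.58,-0.1,0],0,1],[[0.58,-0.1,0],0,1],[[0.58,-0.1,0],0,1],[[0.27,-0.1,0],0,1],[[0.15,-0.1,0],0,1],[[0,0,0],0,1],[[0,0,0.3],0,1],[[0,0,0.4],0,1],[[0,0,0.4],0,1]]'
python3 -m inch '[[[0,0,0.4],0,1],[[0,0,0.3],0,1],[[0,0,0.2],0,1],[[0,0,0.15],0,1],[[0,0,0.1],0,1],[[0,0,0.05],0,1],[[0,0,0.02],0,1],[[0,0,0],0,1],[[0,0,0],0,1],[[0,0,0],0,1]]'
python3 g.py 518 393 99
```

```text
t: 25.55
eef_pos: [564.5, 232.8, 238.7]
tcp_rot: [-3.139, 0.0, 1.636]
ft_force: [0.1, 0.4, -2.5]
opening: 0.595
grip_force: 29.5
t: 26.8
eef_pos: [519.9, 391.7, 173.4]
tcp_rot: [3.141, -0.0, 1.635]
ft_force: [0.1, 0.5, -1.9]
opening: 0.597
grip_force: 29.5
t: 28.05
eef_pos: [519.4, 392.9, 100.8]
tcp_rot: [3.141, -0.0, 1.636]
ft_force: [-1.0, -0.3, -2.2]
opening: 0.592
grip_force: 29.5
[519.4 392.9 100.8] 1.636 opening 0.592 shift units [ 0.   -0.02  0.03]
```

```bash
python3 -m inch '[[[0,0,0.01],0,1],[[0,0,0.01],0,1],[[0,0,0.01],0,1],[[0,0,0],0,1],[[0,0,0],0,1],[[0,0,0],0,1],[[0,0,0],0,1],[[0,0,0],0,1],[[0,0,0],0,1],[[0,0,0],0,1]]'
```

```text
t: 29.3
eef_pos: [519.4, 392.9, 98.9]
tcp_rot: [3.142, -0.0, 1.636]
ft_force: [0.4, -1.1, 0.7]
opening: 0.594
grip_force: 29.5
```

```bash
python3 -m inch '[[[0,0,0],0,-1],[[0,0,0],0,-1],[[0,0,0],0,-1],[[0,0,0],0,-1],[[0,0,0],0,-1],[[0,0,-0.3],0,-1],[[0,0,-0.5],0,-1],[[0,0,-0.5],0,-1],[[0,0,-0.5],0,-1],[[0,0,-0.55],0,-1]]'
python3 -m inch '[[[-0.36,0.01,0],0,-1],[[-0.7,0.01,0],0,-1],[[-0.7,0.01,0],0,-1],[[-0.7,0.01,0],0,-1],[[-0.7,0.01,0],0,-1],[[-0.7,0.01,0],0,-1],[[-0.7,0.01,0],0,-1],[[-0.7,0.01,0],0,-1],[[-0.7,0,0],0,-1],[[-0.4,0,0],0,-1]]'
python3 - <<'E'
from fit import *
p=eyes.read_camera("scene");t=eyes.read_camera("top");save(p,"s3")
print(fit("canister",(519,393,12,0.065),[p,t],True,True))
print(fit("bottle",(549,12,3,0),[p],False))
E
python3 g.py 549 12.3 59
```

```text
t: 30.55
eef_pos: [519.3, 392.8, 242.2]
tcp_rot: [3.141, -0.001, 1.636]
ft_force: [0.3, 0.5, 0.3]
opening: 0.995
grip_force: 0.0
t: 31.8
eef_pos: [548.4, 9.9, 239.7]
tcp_rot: [-3.141, 0.0, 1.634]
ft_force: [-0.3, 0.2, -0.3]
opening: 1.001
grip_force: 0.0
(array([5.1878e+02, 3.9070e+02, 1.2880e+01, 8.0000e-02]), np.float64(0.042), 2)
(array([549.7 ,  12.97,   3.  ,   0.  ]), np.float64(0.074), 1)
[548.7  12.6 239.8] 1.636 opening 1.002 shift units [-0.01  0.01  3.01]
```

View pics/s3.png

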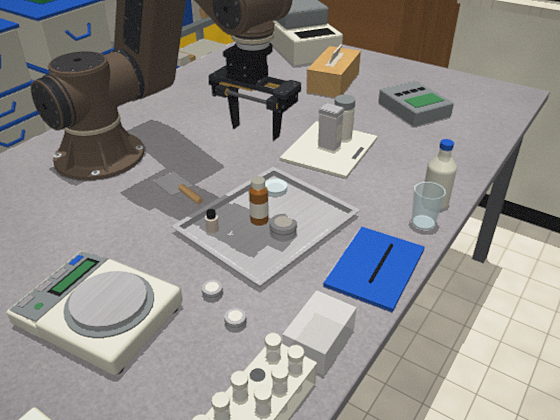

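The jar (115,346) and canister (127,330) stand on the board. The bottle (200,259) and tin (226,284) are still on the tray. Next I grasp the bottle.

```bash
python3 -m inch '[[[0,0.01,0.4],0,-1],[[0,0,0.5],0,-1],[[0,0,0.5],0,-1],[[0,0,0.5],0,-1],[[0,0,0.4],0,-1],[[0,0,0.3],0,-1],[[0,0,0.2],0,-1],[[0,0,0.15],0,-1],[[0,0,0.06],0,-1],[[0,0,0],0,1]]'
python3 -m inch '[[[0,0,0],0,1],[[0,0,0],0,1],[[0,0,0],0,1],[[0,0,0],0,1],[[0,0,0],0,1],[[0,0,0],0,1],[[0,0,0],0,1],[[0,0,0],0,1],[[0,0,0],0,1],[[0,0,0],0,1]]'
python3 g.py 518 320 240
```

```text
t: 33.3
eef_pos: [549.8, 12.4, 59.4]
tcp_rot: [3.141, -0.0, 1.636]
ft_force: [-0.5, -1.0, 0.7]
opening: 0.942
grip_force: 0.0
t: 34.55
eef_pos: [549.7, 12.4, 59.2]
tcp_rot: [3.142, -0.0, 1.636]
ft_force: [-0.7, 0.2, 0.5]
opening: 0.456
grip_force: 30.0
[549.7  12.4  59.2] 1.636 opening 0.456 shift units [ 5.15 -0.19 -3.01]
```

```bash
python3 -m inch '[[[0,0,-0.3],0,1],[[0,0,-0.5],0,1],[[0,0,-0.6],0,1],[[0,0,-0.6],0,1],[[0,0,-0.6],0,1],[[0,0,-0.4],0,1],[[0.3,-0.02,0],0,1],[[0.5,-0.02,0],0,1],[[0.58,-0.02,0],0,1],[[0.58,-0.02,0],0,1]]'
python3 -m inch '[[[0.58,-0.02,0],0,1],[[0.58,-0.02,0],0,1],[[0.58,-0.02,0],0,1],[[0.58,-0.02,0],0,1],[[0.5,-0.02,0],0,1],[[0.25,-0.01,0],0,1],[[0.12,0,0],0,1],[[0,0,0],0,1],[[0,0,0.3],0,1],[[0,0,0.4],0,1]]'
python3 -m inch '[[[0,0,0.5],0,1],[[0,0,0.5],0,1],[[0,0,0.4],0,1],[[0,0,0.3],0,1],[[0,0,0.2],0,1],[[0,0,0.1],0,1],[[0,0,0.08],0,1],[[0,0,0.03],0,1],[[0,0,0.01],0,1],[[0,0,0],0,1]]'
python3 g.py 518 320 68.2
```

```text
t: 35.8
eef_pos: [536.2, 131.2, 237.6]
tcp_rot: [-3.139, -0.0, 1.636]
ft_force: [0.8, 0.0, -2.2]
opening: 0.458
grip_force: 30.0
t: 37.05
eef_pos: [518.6, 319.1, 197.2]
tcp_rot: [3.14, -0.0, 1.635]
ft_force: [1.0, -0.6, -3.1]
opening: 0.454
grip_force: 30.0
t: 38.3
eef_pos: [518.3, 320.1, 70.3]
tcp_rot: [3.141, -0.0, 1.636]
ft_force: [-0.1, 0.3, -3.6]
opening: 0.456
grip_force: 30.0
[518.3 320.1  70.3] 1.636 opening 0.456 shift units [-0.   -0.    0.04]
```

```bash
python3 -m inch '[[[0,0,0.01],0,1],[[0,0,0.01],0,1],[[0,0,0.01],0,1],[[0,0,0.005],0,1],[[0,0,0],0,1],[[0,0,0],0,1],[[0,0,0],0,1],[[0,0,0],0,1],[[0,0,0],0,1],[[0,0,0],0,1]]'
python3 -m inch '[[[0,0,0],0,-0.6],[[0,0,0],0,-0.6],[[0,0,0],0,-0.6],[[0,0,0],0,-0.6],[[0,0,0],0,-0.6],[[0,0,0],0,-0.6],[[0,0,-0.3],0,-0.6],[[0,0,-0.6],0,-0.6],[[0,0,-0.9],0,-0.6],[[0,0,-1],0,-0.6]]'
python3 -m inch '[[[-0.37,0.14,0],0,-0.6],[[-0.6,0.14,0],0,-0.6],[[-0.6,0.14,0],0,-0.6],[[-0.6,0.14,0],0,-0.6],[[-0.6,0.14,0],0,-0.6],[[-0.6,0.14,0],0,-0.6],[[-0.6,0.14,0],0,-0.6],[[-0.6,0.14,0],0,-0.6],[[-0.5,0.14,0],0,-0.6],[[-0.3,0.14,0],0,-0.6]]'
python3 - <<'E'
from fit import *
p=eyes.read_camera("scene");t=eyes.read_camera("top")
print(fit("bottle",(518,320,12,0),[p],False)); print(fit("bottle",(518,320,12,0),[p,t],True))
print(fit("squat_tin",(623,4,3,0),[p],False),fit("squat_tin",(623,4,3,0),[p,t],False))
save(p,"s4")
# board / pan / tray: network masks -> outline, by plane intersection
for o,pp,z in (("board",t,12),("board",p,12),("balance",t,54)):
    for d in eyes.cut_out(o,pp)[:1]:
        c=max(cv2.findContours(d["mask"].astype(np.uint8),0,2)[0],key=cv2.contourArea)
        b=cv2.minAreaRect(np.array([at_z(pp,q[0][::-1],z)[:2] for q in c],np.float32)); print(o,d["score"],b)
w=eyes.read_camera("wrist");save(w,"w3")
E
python3 g.py 623.2 4.3 8
```

```text
t: 39.55
eef_pos: [518.2, 320.1, 68.2]
tcp_rot: [3.141, -0.0, 1.636]
ft_force: [-2.1, -0.8, 5.8]
opening: 0.454
grip_force: 30.0
t: 40.8
eef_pos: [517.7, 319.8, 238.6]
tcp_rot: [3.142, -0.0, 1.636]
ft_force: [0.2, -0.4, 0.5]
opening: 0.801
grip_force: 0.0
t: 42.05
eef_pos: [623.3, 2.7, 237.1]
tcp_rot: [3.14, 0.0, 1.635]
ft_force: [0.1, 1.0, -0.9]
opening: 0.801
grip_force: 0.0
(array([518.37, 320.49,  12.  ,   0.  ]), np.float64(0.154), 1)
(array([518.11, 321.2 ,   5.49,   0.  ]), np.float64(0.078), 2)
(array([623.26,   4.21,   3.  ,   0.  ]), np.float64(0.03), 1) (array([623.26,   4.21,   3.  ,   0.  ]), np.float64(0.03), 1)
board 0.7 ((518.9490356445312, 390.5871276855469), (201.67373657226562, 243.26063537597656), 6.006947994232178)
board 0.59 ((525.57666015625, 381.0159912109375), (207.89561462402344, 257.710693359375), 6.576625347137451)
balance 0.62 ((466.40045166015625, -397.52203369140625), (261.0523681640625, 207.87596130371094), 5.803474426269531)
[622.9   4.4 236. ] 1.637 opening 0.798 shift units [-0.   0.   3.8]
```

View pics/w3.png

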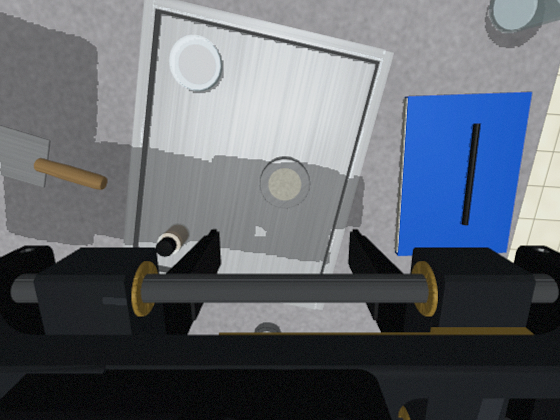

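The wrist view shows the tin alone at (184,285), with clear room for the fingers between it and the back wall. I'll descend and grasp.

```bash
python3 -m inch '[[[0,0,0.4],0,-0.6],[[0,0,0.6],0,-0.6],[[0,0,0.7],0,-0.6],[[0,0,0.7],0,-0.6],[[0,0,0.6],0,-0.6],[[0,0,0.4],0,-0.6],[[0,0,0.2],0,-0.6],[[0,0,0.1],0,-0.6],[[0,0,0.08],0,-0.6],[[0,0,0],0,-0.6]]'
python3 g.py 623.2 4.3 8
python3 -m inch '[[[0,0,0],0,1],[[0,0,0],0,1],[[0,0,0],0,1],[[0,0,0],0,1],[[0,0,0],0,1],[[0,0,0],0,1],[[0,0,0],0,1],[[0,0,0],0,1],[[0,0,0],0,1],[[0,0,0],0,1]]'
python3 g.py 506 -398 188
```

```text
t: 43.9
eef_pos: [623.2, 4.0, 9.5]
tcp_rot: [3.141, 0.0, 1.636]
ft_force: [0.8, 0.2, 0.2]
opening: 0.799
grip_force: 0.0
[623.2   4.    9.5] 1.636 opening 0.799 shift units [0.   0.   0.03]
t: 45.15
eef_pos: [623.2, 4.0, 9.5]
tcp_rot: [3.141, 0.0, 1.636]
ft_force: [-1.6, -0.4, 6.5]
opening: 0.649
grip_force: 30.0
[623.2   4.    9.5] 1.636 opening 0.649 shift units [-6.56 -2.39 -2.97]
```

```bash
python3 -m inch '[[[0,0,-0.2],0,1],[[0,0,-0.4],0,1],[[0,0,-0.6],0,1],[[0,0,-0.7],0,1],[[0,0,-0.7],0,1],[[0,0,-0.7],0,1],[[0,0,-0.6],0,1],[[0,0,-0.44],0,1],[[-0.3,-0.11,0],0,1],[[-0.56,-0.2,0],0,1]]'
python3 -m inch '[[[-0.62,-0.23,0],0,1],[[-0.62,-0.23,0],0,1],[[-0.62,-0.23,0],0,1],[[-0.62,-0.23,0],0,1],[[-0.62,-0.23,0],0,1],[[-0.62,-0.23,0],0,1],[[-0.62,-0.23,0],0,1],[[-0.62,-0.23,0],0,1],[[-0.5,-0.16,0],0,1],[[-0.24,-0.08,0],0,1]]'
python3 - <<'E'
from h import *
w=eyes.read_camera("wrist");save(w,"w4");np.save("w4.npy",w,allow_pickle=True)
print(at_z(w,(200,285),72))
E
python3 g.py 506 -398 78.5
```

```text
t: 46.4
eef_pos: [606.9, -49.2, 268.7]
tcp_rot: [-3.14, -0.0, 1.638]
ft_force: [0.2, -0.7, -2.7]
opening: 0.649
grip_force: 30.0
t: 47.65
eef_pos: [504.0, -399.7, 268.1]
tcp_rot: [-3.14, -0.002, 1.634]
ft_force: [0.1, 0.0, -1.6]
opening: 0.647
grip_force: 30.0
[ 505.83249541 -418.93526931   72.        ]
[ 504.  -400.5  268.2] 1.634 opening 0.647 shift units [0.04 0.04 3.16]
```

View pics/w4.png

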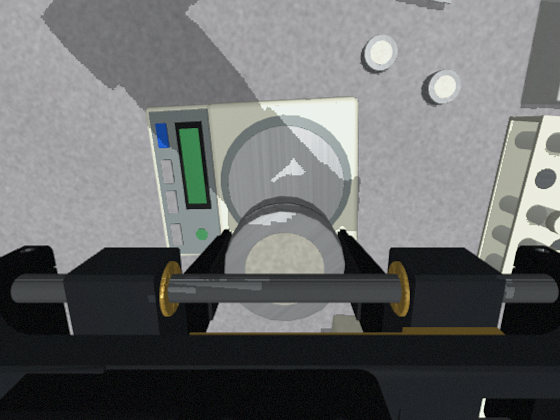

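The wrist view shows the tin held at (265,285). The pan spans columns 221–351 with its top edge at row 114. I'll fit the pan circle from edge points.

```bash
python3 - <<'E'
from h import *
from scipy.optimize import least_squares
w=np.load("w4.npy",allow_pickle=True).item()
P=np.array([at_z(w,q,72)[:2] for q in [(185,221),(185,351),(114,287),(135,239),(133,334),(150,229)]])
r=least_squares(lambda v:np.hypot(P[:,0]-v[0],P[:,1]-v[1])-v[2],[506,-398,70]);print(r.x.round(1),r.fun.round(1))
t=eyes.read_camera("top");s=eyes.read_camera("scene")
for n,p in(("t",t),("s",s)):
    g=cv2.cvtColor(p["pixels"],cv2.COLOR_RGB2GRAY)
    cv2.imwrite(f"pics/{n}crop.png",cv2.resize(p["pixels"][(180,380) if 0 else slice(190,290) if n=="t" else slice(250,350),slice(370,490) if n=="t" else slice(40,180),::-1],None,fx=5,fy=5,interpolation=2))
th=np.linspace(0,6.283,9)[:-1]
for n,p in(("w",w),("t",t),("s",s)): print(n,[proj(p,[506+70*np.cos(a),-398+70*np.sin(a),72]).round(0).tolist() for a in th])
E
```

```text
[ 506.3 -396.4   78.4] [ 0.9 -0.6  0.1 -0.3  0.8 -0.8]
w [[187.0, 344.0], [144.0, 331.0], [123.0, 290.0], [139.0, 247.0], [179.0, 228.0], [220.0, 244.0], [238.0, 283.0], [225.0, 323.0]]
t [[212.0, 429.0], [220.0, 411.0], [238.0, 405.0], [257.0, 414.0], [265.0, 434.0], [257.0, 452.0], [238.0, 458.0], [220.0, 448.0]]
s [[312.0, 135.0], [291.0, 147.0], [274.0, 136.0], [270.0, 111.0], [281.0, 83.0], [301.0, 69.0], [320.0, 78.0], [324.0, 106.0]]
```

View pics/tcrop.png

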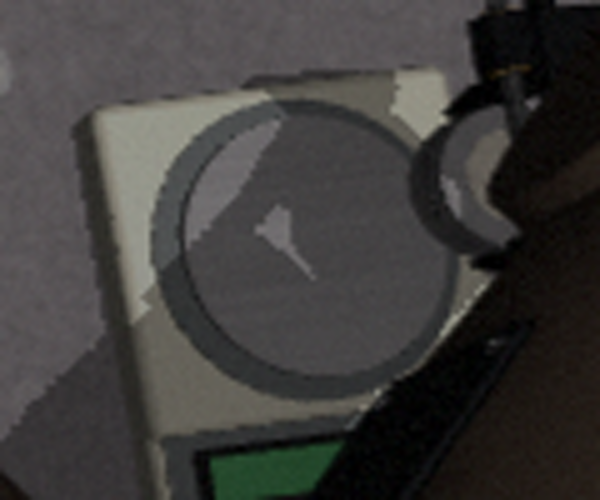

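The top view shows the pan disc spanning crop columns 182–447, with a lower outer ring around it. I'll zoom into the wrist picture to get the disc edge.

```bash
python3 - <<'E'
from h import *
w=np.load("w4.npy",allow_pickle=True).item()
im=w["pixels"][100:230,205:365,::-1].copy(); im=cv2.resize(im,None,fx=5,fy=4.6,interpolation=2)
im=cv2.convertScaleAbs(im,alpha=1.3)
cv2.imwrite("pics/w4c.png",im)
E
```

```text
(no output)
```

View pics/w4c.png

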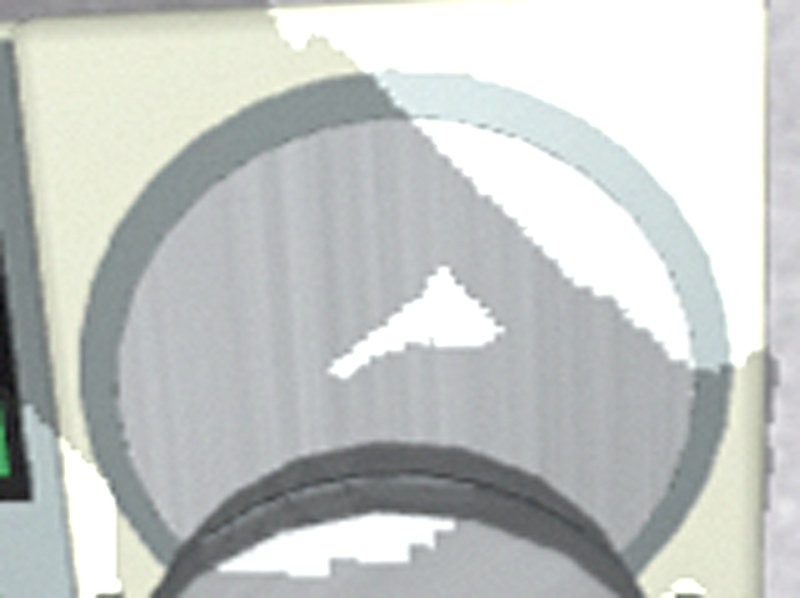

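```bash
python3 - <<'E'
from h import *
from scipy.optimize import least_squares
w=np.load("w4.npy",allow_pickle=True).item()
P=np.array([at_z(w,(r/4.6+100,c/5+205),72)[:2] for r,c in [(385,118),(380,695),(117,405),(540,172),(545,628),(300,683)]])
r=least_squares(lambda v:np.hypot(P[:,0]-v[0],P[:,1]-v[1])-v[2],[506,-398,70]);print(r.x.round(1),r.fun.round(1))
t=eyes.read_camera("top");print(at_z(t,(238,433),72))
E
python3 g.py 506.3 -399.5 78.5
```

```text
[ 505.9 -400.5   69.9] [-0.6 -0.   0.1  0.7 -0.4  0.3]
[ 506.2151388  -402.09334831   72.        ]
[ 505.4 -397.5  269. ] 1.636 opening 0.646 shift units [-0.03  0.01  3.18]
```

```bash
python3 -m inch '[[[-0.06,0.01,0],0,1],[[0,0,0.3],0,1],[[0,0,0.5],0,1],[[0,0,0.6],0,1],[[0,0,0.6],0,1],[[0,0,0.5],0,1],[[0,0,0.3],0,1],[[0,0,0.15],0,1],[[0,0,0.1],0,1],[[0,0,0.07],0,1]]'
python3 -m inch '[[[0,0,0.01],0,1],[[0,0,0],0,1],[[0,0,0],0,1],[[0,0,0],0,1],[[0,0,0],0,1],[[0,0,0],0,1],[[0,0,0],0,1],[[0,0,0],0,1],[[0,0,0],0,1],[[0,0,0],0,1]]'
python3 g.py 506 -401 78.5
```

```text
t: 49.1
eef_pos: [506.7, -401.9, 82.7]
tcp_rot: [3.141, 0.001, 1.636]
ft_force: [0.0, 0.4, -1.2]
opening: 0.65
grip_force: 30.0
t: 50.35
eef_pos: [506.4, -401.7, 81.7]
tcp_rot: [-3.142, -0.0, 1.636]
ft_force: [-0.5, 0.7, -1.4]
opening: 0.65
grip_force: 30.0
[ 506.4 -401.7   81.7] 1.636 opening 0.65 shift units [ 0.01 -0.01  0.05]
```

```bash
python3 -m inch '[[[0,0,0.01],0,1],[[0,0,0.01],0,1],[[0,0,0.01],0,1],[[0,0,0.01],0,1],[[0,0,0.01],0,1],[[0,0,0],0,1],[[0,0,0],0,1],[[0,0,0],0,1],[[0,0,0],0,1],[[0,0,0],0,1]]'
```

```text
t: 51.6
eef_pos: [506.4, -401.7, 78.7]
tcp_rot: [3.142, -0.0, 1.636]
ft_force: [0.6, -0.7, -0.2]
opening: 0.643
grip_force: 30.0
```

```bash
python3 -m inch '[[[0,0,0.005],0,1],[[0,0,0],0,-0.5],[[0,0,0],0,-0.5],[[0,0,0],0,-0.5],[[0,0,0],0,-0.5],[[0,0,0],0,-0.5],[[0,0,-0.2],0,-0.5],[[0,0,-0.5],0,-0.5],[[0,0,-0.99],0,-0.5],[[0,0,-1],0,-0.5]]'
python3 -m inch '[[[0.5,0.05,0],0,-1],[[0.7,0.05,0],0,-1],[[0.7,0.05,0],0,-1],[[0.7,0.05,0],0,-1],[[0.7,0.05,0],0,-1],[[0.7,0.05,0],0,-1],[[0.7,0.05,0],0,-1],[[0.7,0.06,0],0,-1],[[0.7,0.06,0],0,-1],[[0.7,0.06,0],0,-1]]'
python3 -m inch '[[[0.7,0.06,0],0,-1],[[0.7,0.06,0],0,-1],[[0.7,0.06,0],0,-1],[[0.7,0.06,0],0,-1],[[0.7,0.06,0],0,-1],[[0.7,0.06,0],0,-1],[[0.6,0.06,0],0,-1],[[0.39,0.04,0],0,-1],[[0,0,0],0,-1],[[0,0,0],0,-1]]'
python3 g.py 518.2 320.1 68.2
python3 - <<'E'
from fit import *
p=eyes.read_camera("scene");t=eyes.read_camera("top")
print(fit("squat_tin",(506,-401,72,0),[p,t],False),fit("squat_tin",(506,-401,72,0),[p,t],True),fit("squat_tin",(506,-401,72,0),[t],False))
print(fit("bottle",(518,320,12,0),[p,t],False))
save(t,"t5")
E
```

```text
t: 52.85
eef_pos: [506.2, -401.5, 242.3]
tcp_rot: [3.141, 0.0, 1.636]
ft_force: [0.6, -1.6, 0.8]
opening: 0.748
grip_force: 0.0
t: 54.1
eef_pos: [511.4, 8.9, 240.8]
tcp_rot: [3.14, 0.0, 1.636]
ft_force: [0.2, -0.2, 0.2]
opening: 0.996
grip_force: 0.0
t: 55.35
eef_pos: [518.7, 319.2, 240.0]
tcp_rot: [-3.142, 0.0, 1.636]
ft_force: [-0.3, -0.5, 0.0]
opening: 1.0
grip_force: 0.0
[518.7 319.2 240. ] 1.636 opening 1.0 shift units [ 0.01 -0.01  2.86]
(array([ 505.78, -401.76,   72.  ,    0.  ]), np.float64(0.033), 2) (array([ 505.15, -401.63,   71.01,    0.  ]), np.float64(0.032), 2) (array([ 505.4 , -401.42,   72.  ,    0.  ]), np.float64(0.013), 1)
(array([517.64, 318.27,  12.  ,   0.  ]), np.float64(0.038), 1)
```

View pics/t5.png

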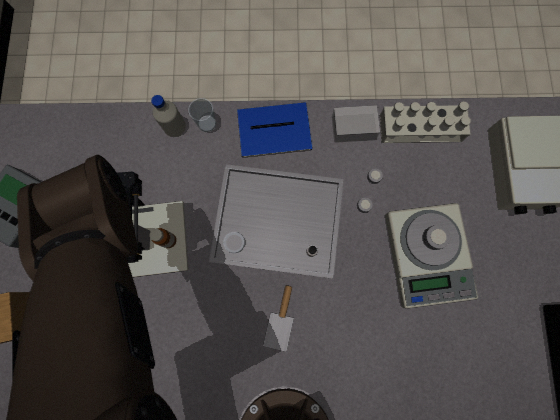

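Top view: the tin sits centred on the pan (238,437) and the tray is empty but for the petri dish (242,233) and vial (250,312). Next I return the bottle.

```bash
python3 -m inch '[[[0.01,-0.01,0.4],0,-1],[[0,0,0.5],0,-1],[[0,0,0.5],0,-1],[[0,0,0.5],0,-1],[[0,0,0.4],0,-1],[[0,0,0.3],0,-1],[[0,0,0.16],0,-1],[[0,0,0.1],0,-1],[[0,0,0],0,-1],[[0,0,0],0,1]]'
python3 -m inch '[[[0,0,0],0,1],[[0,0,0],0,1],[[0,0,0],0,1],[[0,0,0],0,1],[[0,0,0],0,1],[[0,0,0],0,1],[[0,0,0],0,1],[[0,0,0],0,1],[[0,0,0],0,1],[[0,0,0],0,1]]'
python3 g.py 549.7 12.4 240
```

```text
t: 57.05
eef_pos: [518.4, 320.7, 68.8]
tcp_rot: [3.141, -0.0, 1.636]
ft_force: [1.0, -0.7, -0.4]
opening: 0.944
grip_force: 0.0
t: 58.3
eef_pos: [518.1, 320.6, 68.2]
tcp_rot: [-3.142, -0.0, 1.636]
ft_force: [-0.1, 0.3, -1.0]
opening: 0.451
grip_force: 30.0
[518.1 320.6  68.2] 1.636 opening 0.451 shift units [-5.16  0.19 -2.86]
```

```bash
python3 -m inch '[[[0,0,-0.3],0,1],[[0,0,-0.5],0,1],[[0,0,-0.6],0,1],[[0,0,-0.6],0,1],[[0,0,-0.5],0,1],[[0,0,-0.36],0,1],[[-0.3,0.02,0],0,1],[[-0.5,0.02,0],0,1],[[-0.58,0.02,0],0,1],[[-0.58,0.02,0],0,1]]'
python3 -m inch '[[[-0.58,0.02,0],0,1],[[-0.58,0.02,0],0,1],[[-0.58,0.02,0],0,1],[[-0.58,0.02,0],0,1],[[-0.5,0.02,0],0,1],[[-0.25,0.01,0],0,1],[[-0.12,0,0],0,1],[[0,0,0],0,1],[[0,0,0.3],0,1],[[0,0,0.4],0,1]]'
python3 -m inch '[[[0,0,0.5],0,1],[[0,0,0.5],0,1],[[0,0,0.45],0,1],[[0,0,0.35],0,1],[[0,0,0.2],0,1],[[0,0,0.1],0,1],[[0,0,0.1],0,1],[[0,0,0.03],0,1],[[0,0,0],0,1],[[0,0,0],0,1]]'
python3 g.py 549.7 12.9 59.2
```

```text
t: 59.55
eef_pos: [530.0, 201.5, 239.2]
tcp_rot: [-3.14, 0.0, 1.636]
ft_force: [-0.1, 0.2, -2.5]
opening: 0.453
grip_force: 30.0
t: 60.8
eef_pos: [549.8, 14.0, 197.7]
tcp_rot: [3.14, -0.0, 1.637]
ft_force: [-0.0, 0.1, -3.3]
opening: 0.451
grip_force: 30.0
t: 62.05
eef_pos: [549.8, 13.0, 64.3]
tcp_rot: [3.141, -0.0, 1.636]
ft_force: [-0.2, -0.3, -2.7]
opening: 0.46
grip_force: 30.0
[549.8  13.   64.3] 1.636 opening 0.46 shift units [-0.   -0.    0.09]
```

```bash
python3 -m inch '[[[0,0,0.03],0,1],[[0,0,0.02],0,1],[[0,0,0.01],0,1],[[0,0,0.01],0,1],[[0,0,0.01],0,1],[[0,0,0.005],0,1],[[0,0,0],0,1],[[0,0,0],0,1],[[0,0,0],0,1],[[0,0,0],0,1]]'
```

```text
t: 63.3
eef_pos: [549.7, 13.0, 59.2]
tcp_rot: [3.141, -0.0, 1.636]
ft_force: [-2.8, -0.1, 5.3]
opening: 0.455
grip_force: 30.0
```

```bash
python3 -m inch '[[[0,0,0],0,-1],[[0,0,0],0,-1],[[0,0,0],0,-1],[[0,0,0],0,-1],[[0,0,0],0,-1],[[0,0,-0.3],0,-1],[[0,0,-0.5],0,-1],[[0,0,-0.6],0,-1],[[0,0,-0.8],0,-1],[[0,0,-0.8],0,-1]]'
python3 -m inch '[[[0.45,0,0],0,-1],[[0.8,0,0],0,-1],[[0.8,0,0],0,-1],[[0.8,0,0],0,-1],[[0.8,0,0],0,-1],[[0.9,0,0],0,-1],[[0.9,0,0],0,-1],[[0.9,0.01,0],0,-1],[[0.8,0.01,0],0,-1],[[0.4,0,0],0,-1]]'
python3 - <<'E'
from fit import *
p=eyes.read_camera("scene");t=eyes.read_camera("top")
print(fit("bottle",(549,12,3,0),[p,t],True),fit("bottle",(549,12,3,0),[p],False),fit("bottle",(549,12,3,0),[t],False));save(p,"s6")
E
python3 g.py 521.3 465.1 98.9
```

```text
t: 64.55
eef_pos: [549.4, 13.0, 240.4]
tcp_rot: [-3.141, -0.0, 1.636]
ft_force: [0.4, -0.2, 0.1]
opening: 1.003
grip_force: 0.0
t: 65.8
eef_pos: [520.5, 467.4, 238.4]
tcp_rot: [-3.141, -0.0, 1.638]
ft_force: [-0.7, 0.1, -0.5]
opening: 1.002
grip_force: 0.0
(array([547.64,  12.11,   0.89,   0.  ]), np.float64(0.032), 2) (array([548.11,  11.93,   3.  ,   0.  ]), np.float64(0.028), 1) (array([549.16,  12.93,   3.  ,   0.  ]), np.float64(0.038), 1)
[521.5 464.2 239. ] 1.635 opening 1.002 shift units [ 0.02 -0.    2.34]
```

View pics/s6.png

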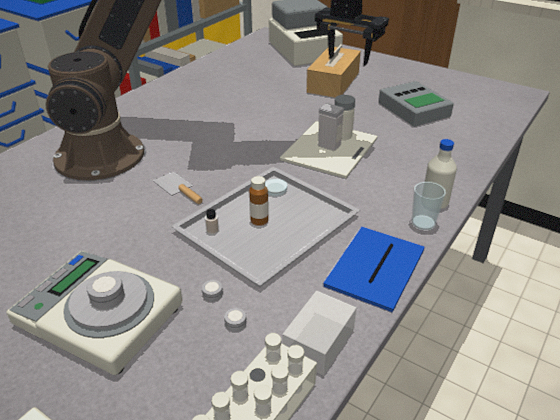

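The bottle (200,259) is back on the tray and the tin is on the pan (288,104). The jar and canister remain on the board. Next I grasp the jar.

```bash
python3 -m inch '[[[0.015,0,0.4],0,-1],[[0,0,0.4],0,-1],[[0,0,0.4],0,-1],[[0,0,0.4],0,-1],[[0,0,0.3],0,-1],[[0,0,0.2],0,-1],[[0,0,0.14],0,-1],[[0,0,0.1],0,-1],[[0,0,0],0,-1],[[0,0,0],0,1]]'
python3 -m inch '[[[0,0,0],0,1],[[0,0,0],0,1],[[0,0,0],0,1],[[0,0,0],0,1],[[0,0,0],0,1],[[0,0,0],0,1],[[0,0,0],0,1],[[0,0,0],0,1],[[0,0,0],0,1],[[0,0,0],0,1]]'
python3 g.py 600.4 -63 240
```

```text
t: 67.35
eef_pos: [521.4, 466.2, 99.0]
tcp_rot: [3.141, -0.0, 1.636]
ft_force: [-0.1, -0.4, -0.5]
opening: 0.945
grip_force: 0.0
t: 68.6
eef_pos: [521.2, 466.1, 98.6]
tcp_rot: [3.141, -0.0, 1.636]
ft_force: [-0.5, -0.2, 2.0]
opening: 0.607
grip_force: 30.0
[521.2 466.1  98.6] 1.636 opening 0.607 shift units [-8.88  0.74 -2.36]
```

```bash
python3 -m inch '[[[0,0,-0.3],0,1],[[0,0,-0.5],0,1],[[0,0,-0.6],0,1],[[0,0,-0.6],0,1],[[0,0,-0.5],0,1],[[-0.3,0.05,0],0,1],[[-0.5,0.05,0],0,1],[[-0.58,0.05,0],0,1],[[-0.58,0.05,0],0,1],[[-0.58,0.05,0],0,1]]'
python3 -m inch '[[[-0.58,0.05,0],0,1],[[-0.58,0.05,0],0,1],[[-0.58,0.05,0],0,1],[[-0.58,0.05,0],0,1],[[-0.58,0.05,0],0,1],[[-0.58,0.05,0],0,1],[[-0.58,0.05,0],0,1],[[-0.58,0.05,0],0,1],[[-0.58,0.05,0],0,1],[[-0.58,0.04,0],0,1]]'
python3 -m inch '[[[-0.35,0,0],0,1],[[-0.17,0,0],0,1],[[0,0,0],0,1],[[0,0,0.3],0,1],[[0,0,0.4],0,1],[[0,0,0.4],0,1],[[0,0,0.4],0,1],[[0,0,0.3],0,1],[[0,0,0.3],0,1],[[0,0,0.2],0,1]]'
python3 g.py 600.4 -62 89.6
```

```text
t: 69.85
eef_pos: [545.7, 312.4, 247.1]
tcp_rot: [-3.14, 0.001, 1.636]
ft_force: [1.2, -0.7, -1.5]
opening: 0.607
grip_force: 30.0
t: 71.1
eef_pos: [597.1, -32.4, 247.2]
tcp_rot: [-3.139, -0.0, 1.636]
ft_force: [0.9, 0.3, -2.6]
opening: 0.606
grip_force: 30.0
t: 72.35
eef_pos: [600.0, -60.5, 109.8]
tcp_rot: [-3.141, -0.0, 1.637]
ft_force: [0.2, 0.5, -1.9]
opening: 0.603
grip_force: 30.0
[600.  -60.5 109.8] 1.637 opening 0.603 shift units [-0.03  0.01  0.34]
```

```bash
python3 -m inch '[[[0,0,0.08],0,1],[[0,0,0.08],0,1],[[0,0,0.06],0,1],[[0,0,0.03],0,1],[[0,0,0],0,1],[[0,0,0],0,1],[[0,0,0],0,1],[[0,0,0],0,1],[[0,0,0],0,1],[[0,0,0],0,1]]'
python3 g.py 600.4 -62 89.6
```

```text
t: 73.6
eef_pos: [600.2, -61.5, 95.5]
tcp_rot: [3.142, -0.0, 1.636]
ft_force: [-0.5, -0.5, -2.6]
opening: 0.606
grip_force: 30.0
[600.2 -61.5  95.5] 1.636 opening 0.606 shift units [-0.01  0.    0.1 ]
```

```bash
python3 -m inch '[[[-0.01,0,0.03],0,1],[[0,0,0.02],0,1],[[0,0,0.02],0,1],[[0,0,0.01],0,1],[[0,0,0.01],0,1],[[0,0,0.01],0,1],[[0,0,0],0,1],[[0,0,0],0,1],[[0,0,0],0,1],[[0,0,0],0,1]]'
```

```text
t: 74.85
eef_pos: [600.3, -62.2, 89.6]
tcp_rot: [3.141, -0.0, 1.636]
ft_force: [-0.2, -0.4, 0.0]
opening: 0.609
grip_force: 30.0
```

```bash
python3 -m inch '[[[0,0,0],0,-1],[[0,0,0],0,-1],[[0,0,0],0,-1],[[0,0,0],0,-1],[[0,0,0],0,-1],[[0,0,-0.3],0,-1],[[0,0,-0.5],0,-1],[[0,0,-0.5],0,-1],[[0,0,-0.6],0,-1],[[0,0,-0.6],0,-1]]'
python3 -m inch '[[[0.45,-0.08,0],0,-1],[[0.8,-0.08,0],0,-1],[[0.8,-0.08,0],0,-1],[[0.85,-0.08,0],0,-1],[[0.85,-0.08,0],0,-1],[[0.9,-0.09,0],0,-1],[[0.9,-0.09,0],0,-1],[[0.9,-0.09,0],0,-1],[[0.8,-0.09,0],0,-1],[[0.4,-0.09,0],0,-1]]'
python3 - <<'E'
from fit import *
p=eyes.read_camera("scene");t=eyes.read_camera("top");save(p,"s7")
print(fit("jar",(600,-62,3,0),[p,t],True),fit("canister",(519,393,12,0.065),[p,t],True,True))
E
python3 g.py 519.4 392.9 98.9
```

```text
t: 76.1
eef_pos: [600.1, -62.1, 242.1]
tcp_rot: [3.141, 0.0, 1.636]
ft_force: [-0.5, -1.2, -0.2]
opening: 0.999
grip_force: 0.0
t: 77.35
eef_pos: [518.6, 394.5, 240.6]
tcp_rot: [3.141, -0.001, 1.638]
ft_force: [-0.1, -0.8, -0.1]
opening: 0.996
grip_force: 0.0
(array([599.98, -64.05,   2.07,   0.  ]), np.float64(0.033), 2) (array([5.1830e+02, 3.9416e+02, 1.1070e+01, 7.0000e-02]), np.float64(0.02), 2)
[519.9 391.2 239.9] 1.635 opening 1.001 shift units [ 0.03 -0.01  2.35]
```

```bash
python3 -m inch '[[[0.02,-0.01,0.4],0,-1],[[0,0,0.4],0,-1],[[0,0,0.4],0,-1],[[0,0,0.4],0,-1],[[0,0,0.3],0,-1],[[0,0,0.2],0,-1],[[0,0,0.15],0,-1],[[0,0,0.1],0,-1],[[0,0,0],0,-1],[[0,0,0],0,1]]'
python3 -m inch '[[[0,0,0],0,1],[[0,0,0],0,1],[[0,0,0],0,1],[[0,0,0],0,1],[[0,0,0],0,1],[[0,0,0],0,1],[[0,0,0],0,1],[[0,0,0],0,1],[[0,0,0],0,1],[[0,0,0],0,1]]'
python3 g.py 606 81 240
```

```text
t: 78.9
eef_pos: [518.9, 393.9, 99.0]
tcp_rot: [3.141, -0.0, 1.636]
ft_force: [0.2, -0.4, -0.8]
opening: 0.938
grip_force: 0.0
t: 80.15
eef_pos: [518.8, 393.7, 98.6]
tcp_rot: [3.141, -0.0, 1.636]
ft_force: [-0.3, 0.2, 1.3]
opening: 0.594
grip_force: 29.5
[518.8 393.7  98.6] 1.636 opening 0.594 shift units [-5.3   1.11 -2.36]
```

```bash
python3 -m inch '[[[0,0,-0.3],0,1],[[0,0,-0.5],0,1],[[0,0,-0.6],0,1],[[0,0,-0.6],0,1],[[0,0,-0.5],0,1],[[-0.3,0.1,0],0,1],[[-0.5,0.1,0],0,1],[[-0.58,0.1,0],0,1],[[-0.58,0.1,0],0,1],[[-0.58,0.1,0],0,1]]'
python3 -m inch '[[[-0.58,0.1,0],0,1],[[-0.58,0.1,0],0,1],[[-0.58,0.1,0],0,1],[[-0.58,0.1,0],0,1],[[-0.28,0.1,0],0,1],[[-0.15,0.11,0],0,1],[[0,0,0],0,1],[[0,0,0.3],0,1],[[0,0,0.4],0,1],[[0,0,0.4],0,1]]'
python3 -m inch '[[[0,0,0.4],0,1],[[0,0,0.4],0,1],[[0,0,0.3],0,1],[[0,0,0.2],0,1],[[0,0,0.1],0,1],[[0,0,0.05],0,1],[[0,0,0],0,1],[[0,0,0],0,1],[[0,0,0],0,1],[[0,0,0],0,1]]'
python3 g.py 606 81.8 89.6
```

```text
t: 81.4
eef_pos: [558.4, 241.2, 247.3]
tcp_rot: [-3.14, 0.001, 1.636]
ft_force: [0.8, 0.7, -3.1]
opening: 0.595
grip_force: 29.5
t: 82.65
eef_pos: [605.5, 82.5, 181.8]
tcp_rot: [3.142, -0.0, 1.637]
ft_force: [-0.1, 0.3, -3.0]
opening: 0.592
grip_force: 29.5
t: 83.9
eef_pos: [606.0, 81.3, 95.7]
tcp_rot: [3.141, -0.0, 1.636]
ft_force: [-0.3, -0.3, -1.9]
opening: 0.595
grip_force: 29.5
[606.   81.3  95.7] 1.636 opening 0.595 shift units [0.01 0.   0.1 ]
```

```bash
python3 -m inch '[[[0.01,0,0.03],0,1],[[0,0,0.03],0,1],[[0,0,0.02],0,1],[[0,0,0.01],0,1],[[0,0,0.01],0,1],[[0,0,0.005],0,1],[[0,0,0],0,1],[[0,0,0],0,1],[[0,0,0],0,1],[[0,0,0],0,1]]'
python3 g.py 606 81.8 89.6
```

```text
t: 85.15
eef_pos: [605.9, 81.9, 89.5]
tcp_rot: [3.141, -0.0, 1.636]
ft_force: [-1.2, 0.0, 4.4]
opening: 0.599
grip_force: 29.5
[605.9  81.9  89.5] 1.636 opening 0.599 shift units [-0.  0. -0.]
```

Contact made. I'll release, rise, and back away to the same viewing pose as before (about (463,-43,331)) to compare.

```bash
python3 -m inch '[[[0,0,0],0,-1],[[0,0,0],0,-1],[[0,0,0],0,-1],[[0,0,0],0,-1],[[0,0,0],0,-1],[[0,0,-0.3],0,-1],[[0,0,-0.6],0,-1],[[0,0,-0.9],0,-1],[[0,0,-0.9],0,-1],[[0,0,-1],0,-1]]'
python3 -m inch '[[[-0.27,-0.3,0],0,-1],[[-0.27,-0.3,0],0,-1],[[-0.27,-0.3,0],0,-1],[[-0.27,-0.3,0],0,-1],[[-0.27,-0.3,0],0,-1],[[-0.27,-0.3,0],1,-1],[[-0.27,-0.3,0],1,-1],[[0,0,0],0.16,-1],[[0,0,0],0,-1],[[0,0,0],0,-1]]'
python3 - <<'E'
from fit import *
q=eyes.read_camera("wrist");t=eyes.read_camera("top");s=eyes.read_camera("scene");save(q,"w8")
print(env.state()["eef_pos"],env.state()["tcp_rot"][2])
for o,g in {"jar":(600,-62,3,0),"canister":(605.5,80.3,3,0.065),"bottle":(549,12,3,0),"petri_dish":(510,136.8,3,0),"vial":(481,-77,3,0)}.items():
    print(o,*fit(o,g,[q],False,o=="canister"))
print(fit("squat_tin",(506,-401,72,0),[s,t],False))
cv2.imwrite("pics/end.png",np.hstack([cv2.resize(x["pixels"],(400,300))[:,:,::-1] for x in(q,s)]))
E
```

```text
t: 86.4
eef_pos: [605.2, 81.9, 314.3]
tcp_rot: [3.141, -0.0, 1.636]
ft_force: [0.8, 0.3, 0.7]
opening: 1.002
grip_force: 0.0
t: 87.65
eef_pos: [486.5, -37.5, 311.4]
tcp_rot: [3.141, -0.0, 1.449]
ft_force: [0.6, 0.5, -0.5]
opening: 1.002
grip_force: 0.0
[486.3367123  -37.59269724 311.09794437] 1.4486273616788243
jar [600.15 -62.86   3.     0.  ] 0.024 1
canister [6.0584e+02 8.0580e+01 3.0000e+00 6.0000e-02] 0.018 1
bottle [549.29  12.19   3.     0.  ] 0.015 1
petri_dish [510.56 136.48   3.     0.  ] 0.037 1
vial [483.06 -76.82   3.     0.  ] 0.134 1
(array([ 506.35, -402.53,   72.  ,    0.  ]), np.float64(0.018), 2)
```

View pics/end.png

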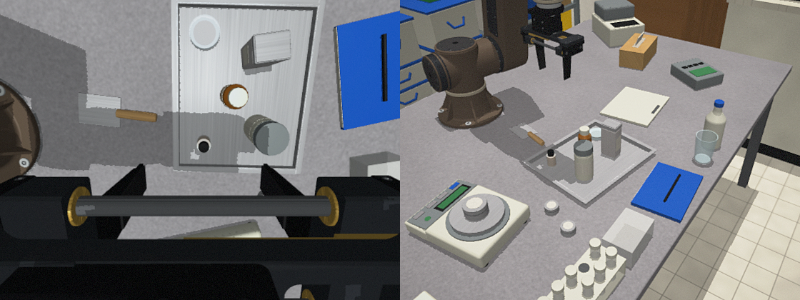

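All three stand upright within about 1 mm of where they started. The tin is centred on the pan, the bystanders are unmoved and the gripper is clear of everything.

```bash
python3 -c "
from cell import env
print(env.job_done())"
```

```text
the job is handed in; nothing more can be done
None
```

The job is handed in: the squat tin stands within about 2 mm of the middle of the balance pan, the jar, canister and bottle are back within about 1 mm of where they stood, and it took about 88 s of the 147 s allowed.

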